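# Lock the mini lathe's spindle with its lock pin

### The job

Lock the lathe's spindle so that the faceplate can be unscrewed later: take the lock pin out of the wooden rack, stand it in the sloping lock hole on the headstock so that it rests on the spindle, and let go. Turn the spindle by its handwheel until the pin drops into the hidden cross-hole, then push the pin fully home, its head down on the lug, and let go. Keep off the cardboard work on the faceplate, and leave the tommy bar in the rack and the other things on the table where they are.

Things in the scene. Friction and masses are not known exactly. Their poses are not given: they have to be found in the camera images.
- lathe: Bench mini wood lathe, dull grey-green, fixed. Origin on the table under the middle of the headstock; z up, y along the spindle from tailstock to handwheel, x away from the robot's side. Headstock 130 mm along y, 112 mm deep, top 217 mm high (the lug 227 mm). Bed 90 mm wide, 75 mm high, y -445..+95 mm. Motor behind: to x +152, y -50..+70 mm, 125 mm high. Spindle axis along y, 175 mm high.
- handwheel_centre (a point): Middle of the handwheel, on the spindle's axis. A plain dark steel disc, 100 mm diameter, 16 mm thick, faces flat and square to the lathe's y. 36 mm are free between it and the headstock but for the 30 mm shaft; beyond it only a 38 mm hub 8 mm long. Turns without end either way with a drag of about 0.1 N m (2 N at the rim) and stays where left. A pin that has dropped in locks it.
- lock_hole: The lock hole, leaning 35 degrees towards the robot's side, in a flat lug face 44 by 45 mm on the headstock. Origin in the middle of its mouth; z points out along its axis; y is the lathe's y. Round bore 11.5 mm wide. The round spindle, 30 mm thick, lies across the bore, its surface 33 mm below the mouth; beyond it the bore goes on through the far wall.
- cross_hole (a point): Point on the lock hole's axis in the middle of the spindle, 48 mm below the mouth. Here two through-holes, 11.6 mm wide, cross the spindle at right angles: one lines up with the lock hole every quarter turn, to within about 3 degrees. Nothing outside shows where; at the start the spindle is 16 degrees or more away from lining up. Until then the pin stands on the spindle.
- detent_ball (a point): Sprung ball in the far wall, 68 mm below the lock hole's mouth. When a cross-hole lines up, the pin sinks of its own weight until its nose meets this ball, about 8 to 18 mm short of home; the rest takes a push along the hole of about 10 N. It then grips the pin.
- lock_pin: Steel lock pin standing in one of the rack's end holes. Origin at its tip, z along the pin towards the head. Shank 10 mm diameter, 78 mm long with a 6 mm tapered nose (5.6 mm wide at the tip); round head 18 mm diameter, 28 mm long; 0.1 kg. In the rack its shoulder is 18 mm above the rack's top. Resting on the spindle, the shoulder stands about 45 mm off the lug; home, it lies on the lug.
- pin_shoulder (a point): Middle of the head's underside (the shoulder) on the lock pin's axis, 78 mm from the tip. Home: at the mouth of the lock hole.
- rack: Wooden rack block, fixed, 60 by 200 by 80 mm high. Origin under its middle; its long side is y. Three upright holes, 11.5 mm wide and 60 mm deep, at y -65, 0 and +65 mm: lock pin in one end hole, tommy bar in the other, the middle one empty.
- tommy_bar: Plain steel rod without a head, 10 mm in diameter, 105 mm long, standing in the other end hole of the rack (45 mm of it above the rack). Origin at its lower end. Stays there.
- cardboard_work: The turned form of glued cardboard discs on the faceplate, up to 94 mm diameter, at the lathe's y -96..-186 mm; it turns with the spindle. Origin on the spindle's axis at the middle of the headstock. Not to be touched by the robot.
- work_end (a point): Middle of the free end of the cardboard work, on the spindle's axis, 186 mm from the headstock's middle. The faceplate (76 mm diameter) begins at y -86 mm. In front of the bed at y -170..-300 mm stands the tool rest (173 mm high, 150 mm out), and at y -258..-454 mm the tailstock (up to 240 mm high).
- cardboard_blank: Loose round blank of glued cardboard discs, 100 mm in diameter, 42 mm high, lying beyond the rack. Origin under its middle. Stays there.
- knife: Black craft knife with its blade out, 143 mm long, 22 mm wide, 14 mm high, lying between robot and lathe. Origin under the middle of its handle. Stays there.
- foam_block: White foam block, 50 by 140 by 35 mm high, lying between robot and headstock. Origin under its middle. Stays there.

How it is judged:
By the outcome, as a careful person would: the job done as asked, in the order asked, and still so for the second after the job is handed in, with the robot touching nothing.
It also fails if it takes over 67 s, if anything falls off the work surface, if the arm or the gripper's body presses on something with over 40 N, if the wrist force passes 120 N, or if a joint passes its speed limit or range.

### The arm

A 7-joint arm with a two-finger parallel gripper is mounted at the origin on the work surface. World frame = base frame: x ahead of the robot, y to its left, z up, the work surface at z = 0. Lengths are in m, angles in rad, forces in N, time in s.
With the tool pointing down it reaches from about 0.4 to 0.9 m from the base axis. Payload 5.5 kg.
Tool frame: the origin (TCP) lies midway between the tips of the shut fingers; the grasp point (between the pads) lies 19 mm behind it (manip.grip_depth is the distance from the TCP to the grasp point, in m); z points along the fingers, y is the line along which they close (so a half turn about z gives the same grasp; the last joint's range is limited). The gripper opens to 92 mm and grips with 3 to 60 N. Pads are 19 mm wide; open, the fingers measure 130 mm over their backs; the gripper's body (75 mm by 190 mm) begins 47 mm behind the grasp point.
Start: joints at [1.375, 0.501, -0.427, 1.55, 0.221, 1.138, -0.21], TCP at [0.288, -0.583, 0.227] pointing down, gripper open.
Joint ranges: [-2.88, 2.88], [-0.31, 2.03], [-1.54, 1.56], [0.2, 2.42], [-1.41, 4.55], [0.19, 2.02], [-2.57, 2.57]. Speed limits (rad/s): [2.57, 2.57, 3.14, 3.14, 3.14, 3.14, 3.14].

### API

Orientations are given as a unit quaternion [x, y, z, w].
In Python, from bench import manip gives the robot as it stands. Calls block until the motion is done:
- manip.move_pose(position, orientation): joint-space move of the TCP to a pose.
- manip.servo_line(position, ori=None, vel=0.15): straight line of the TCP; ori=None keeps the orientation; vel is the mean speed in m/s.
- manip.movej(angles): joint-space move.
- manip.open() and manip.close(f_grip=None): open the fingers fully, or close them until they stop; f_grip is the grip in N (None keeps the last).
- manip.sleep(seconds).
- manip.solve_ik(position, orientation): joint angles nearest the present ones, or None.
- manip.get_image(name): name is "scene" or "top"; returns the picture (420x560x3 uint8, red, green, blue); there is no depth.
- manip.get_calibration(name): a dict with "vfov" (degrees; the focal length in pixels is half the picture's height over the tangent of half this angle, whatever the lens; pixels are square), "cx", "cy" (the principal point, pixels), "eye" and "attitude" of the camera in the world. Camera axes: x right, y down, z forward; pixel columns grow to the right and rows downward; lengths in m; the calibration is good to about 2 mm. A picture is of the moment at which its call begins. get_calibration takes no time and is no camera call.
A pose or a line that the arm cannot do raises manip.PlanningError and nothing moves.
- manip.hand_in(): hands the job in; it is judged then, once.
Readings, each from a call of its own:
- manip.current_clock(): time.
- manip.current_q(): joint angles.
- manip.current_joint_velocities(): joint speeds.
- manip.current_tau(): joint torques, N m.
- manip.current_tool_pos(): TCP position.
- manip.current_tcp_rot(): TCP orientation.
- manip.current_force(): force on the tool from outside, world axes, zero at the start.
- manip.current_wrist_torque(): the same for the moment, N m.
- manip.current_finger_gap(): finger opening in m.
- manip.current_gripper_force(): force on a finger pad.
Only numpy, scipy, OpenCV 4.12 (cv2) and the standard library are available. Lean on these libraries where they do the work, as an engineer would, in place of code of your own. Each camera call takes 0.05 s, during which the arm holds its last target. There are 200 camera calls.

## Working session

There is one attempt and no reset: what is moved stays moved. The work goes in short steps, each a Python script; the robot and the scene stay as the last script left them, time stands still between calls to the robot, and variables do not carry over. Pictures are saved under pics/ and viewed, at most 10 in all, crops included, and the job is handed in when it is done.

```bash
ls; mkdir -p pics
python3 - <<'E'
from bench import manip
import cv2
for n in("scene","top"):
    cv2.imwrite(f"pics/{n}0.png",manip.get_image(n)[...,::-1]); print(n,manip.get_calibration(n))
print(manip.current_clock(),manip.grip_depth,manip.current_tcp_rot())
E
```

```text
bench.py
pics
scene {'vfov': 52.949429990152474, 'cx': 278.46024225331735, 'cy': 214.26043252916367, 'eye': array([0.89273888, 0.33195279, 0.80280008]), 'attitude': array([ 0.46220782,  0.84343585, -0.23779618, -0.13576769])}
top {'vfov': 53.944825220234506, 'cx': 281.21161849866075, 'cy': 206.23263309480168, 'eye': array([0.42562628, 0.11915029, 1.01348478]), 'attitude': array([ 0.70822848, -0.70237917,  0.04297311, -0.05682636])}
0.1 0.0188 [ 9.73795920e-01  2.27421879e-01 -1.83541331e-04 -8.72595917e-04]
```

View pics/scene0.png

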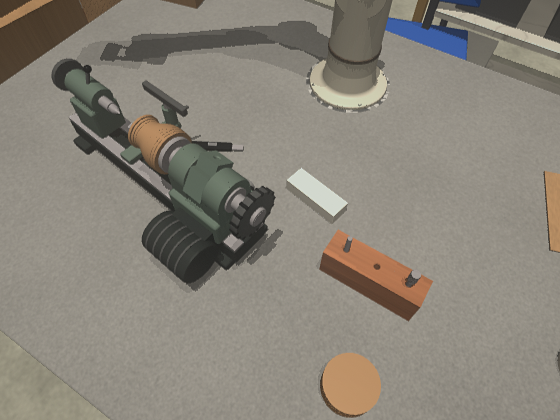

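View pics/top0.png

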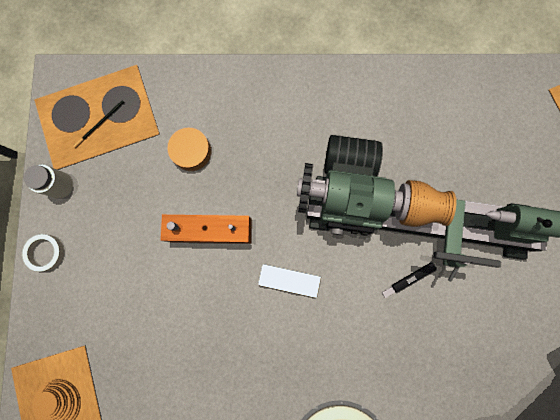

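The scene view shows the lathe at left, with its handwheel near (255,212). The foam block is at (317,195). In the rack, the tommy bar is at (348,240) and the headed pin at (413,278). The top view shows the pin at (172,227), the tommy bar at (232,228) and the handwheel at (307,193). I'll enlarge both for accurate pixel positions.

Run:
```python
import cv2,numpy as np
s=cv2.imread("pics/scene0.png");t=cv2.imread("pics/top0.png")
def crop(im,x0,y0,x1,y1,k):
    c=cv2.resize(im[y0:y1,x0:x1],None,fx=k,fy=k,interpolation=cv2.INTER_CUBIC)
    for x in range((x0+9)//10*10,x1,10):
        cv2.line(c,((x-x0)*k,0),((x-x0)*k,12 if x%50==0 else 5),(0,0,255),1)
        if x%20==0: cv2.putText(c,str(x),((x-x0)*k-10,22),0,.35,(0,0,255),1)
    for y in range((y0+9)//10*10,y1,10):
        cv2.line(c,(0,(y-y0)*k),(5,(y-y0)*k),(0,0,255),1); cv2.putText(c,str(y),(7,(y-y0)*k+4),0,.35,(0,0,255),1)
    return c
cv2.imwrite("pics/lt.png",crop(t,290,125,420,245,5))
cv2.imwrite("pics/ls.png",crop(s,140,115,285,235,5))
a=crop(t,155,205,260,250,6); b=crop(s,315,225,440,320,6)
b=crop(s,315,225,420,290,6)
cv2.imwrite("pics/rk.png",cv2.resize(np.vstack([a[:,:630],b[:,:630]]),None,fx=.9,fy=.9))
```

```text
(no output)
```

View pics/lt.png

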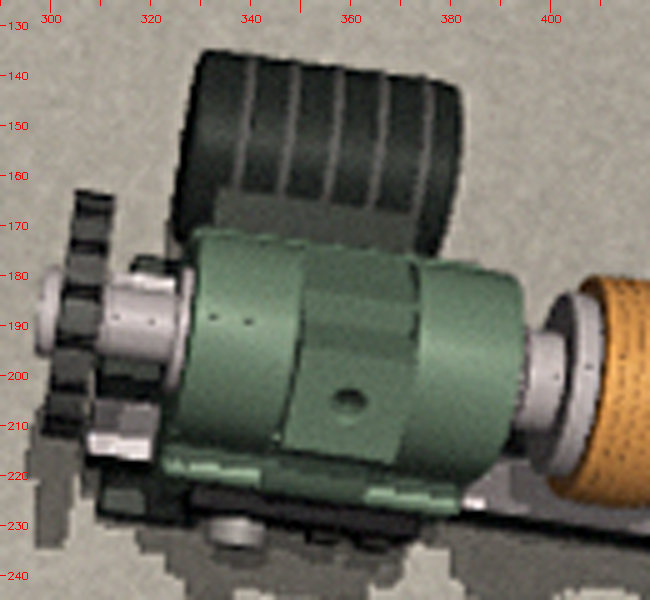

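View pics/ls.png

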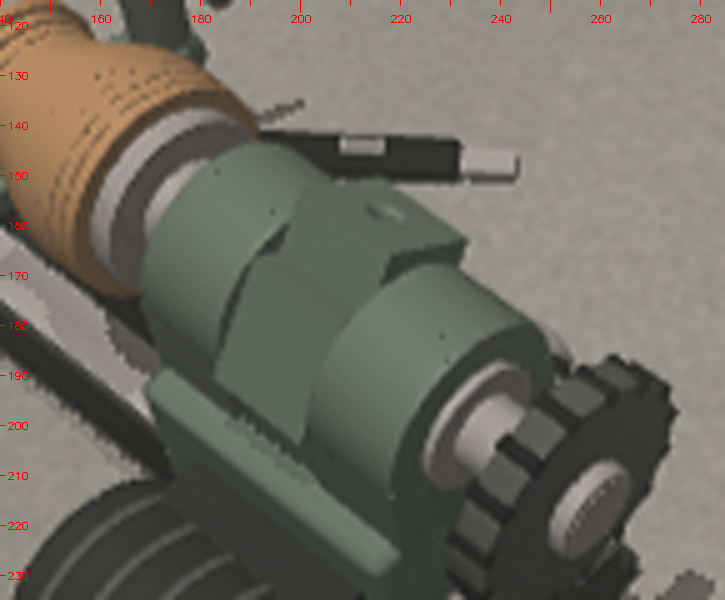

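View pics/rk.png

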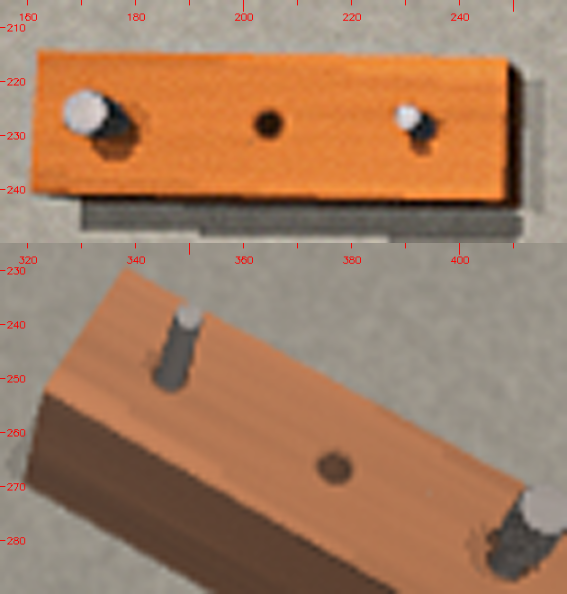

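The lock-hole mouth is at (359.2,205.2) in the top view and (216.4,156.8) in the scene view. The pin-head top is at (170.5,225.5) and (415.9,273.9). The hub end face is at about (258,216.6) in the scene view. Next I'll triangulate these and fit the lathe yaw.

```bash
cat > h.py <<'E'
import numpy as np, cv2
from bench import manip
from scipy.spatial.transform import Rotation as R
C={n:manip.get_calibration(n) for n in("scene","top")}
def K(n): return 210/np.tan(np.radians(C[n]["vfov"]/2))
def ray(n,p):
    c=C[n]; d=np.array([(p[0]-c["cx"])/K(n),(p[1]-c["cy"])/K(n),1])
    return np.array(c["eye"]),R.from_quat(c["attitude"]).apply(d/np.linalg.norm(d))
def tri(pt,ps):
    a,u=ray("top",pt); b,v=ray("scene",ps)
    s=np.linalg.lstsq(np.c_[u,-v],b-a,rcond=None)[0]
    p,q=a+s[0]*u,b+s[1]*v
    return (p+q)/2,np.linalg.norm(p-q)
def atz(n,p,z):
    e,d=ray(n,p); return e+d*(z-e[2])/d[2]
def proj(n,X):
    c=C[n]; q=R.from_quat(c["attitude"]).inv().apply(np.atleast_2d(X)-c["eye"])
    return np.c_[q[:,0]/q[:,2]*K(n)+c["cx"],q[:,1]/q[:,2]*K(n)+c["cy"]]
E
python3 - <<'E'
from h import *
np.set_printoptions(precision=4,suppress=True)
for n,a,b in [("hole",(359.2,205.2),(216.4,156.8)),("head",(170.5,225.5),(415.9,273.9)),("mid",(204.4,227.7),(376.6,266.1)),("tommy",(230.3,226.3),(349.8,238.3))]:
    print(n,*tri(a,b))
print("lugedge",atz("top",(346.2,213.4),.2017),atz("top",(368.6,217.2),.2017))
print("wheel",atz("top",(304.6,162.6),.175),atz("top",(298,211.6),.175))
print("hub scene",atz("scene",(258,216.6),.175))
E
```

```text
hole [ 0.5417 -0.0159  0.2171] 0.0007581187880657841
head [0.5079 0.3787 0.1232] 0.0017949555166639627
mid [0.5076 0.3134 0.0786] 0.00123580326387129
tommy [0.5071 0.2484 0.1226] 0.002207681042351138
lugedge [0.5276 0.007  0.2017] [ 0.5204 -0.0369  0.2017]
wheel [0.6369 0.0884 0.175 ] [0.5339 0.1017 0.175 ]
hub scene [0.5846 0.1009 0.175 ]
```

```bash
cat >> h.py <<'E'
YAW=np.radians(-7.6)
LX=np.array([np.cos(YAW),np.sin(YAW),0]); LY=np.array([-np.sin(YAW),np.cos(YAW),0]); UZ=np.array([0,0,1.])
s35,c35=np.sin(np.radians(35)),np.cos(np.radians(35))
HZ=-s35*LX+c35*UZ            # lock hole axis, outward
def ori(z,y):
    y=y-z*(y@z); y/=np.linalg.norm(y); return R.from_matrix(np.c_[np.cross(y,z),y,z]).as_quat()
E
python3 - <<'E'
from h import *
np.set_printoptions(precision=3,suppress=True)
t=cv2.imread("pics/top0.png").astype(int)
m=(t[...,2]-t[...,0]>60); m[:,:395]=0;m[:,470:]=0
xs=[];mid=[]
for x in range(412,442):
    r=np.where(m[150:240,x])[0]+150
    xs.append(x);mid.append((r.min()+r.max())/2)
k=np.polyfit(xs,mid,1); P=[atz("top",(x,np.polyval(k,x)),.175) for x in(412,441)]
d=P[0]-P[1]; print("yaw work",-np.degrees(np.arctan2(d[0],d[1])),P)
q0=manip.current_q()
hub=np.array([.585,.101,.175]);hole=np.array([.5417,-.0159,.2155])
for s in(1,-1):
    for yd in (0,45,90,-45):
        y=np.array([np.cos(np.radians(yd)),np.sin(np.radians(yd)),0])
        print("pin",s,yd,manip.solve_ik([.508,.3787,.10],ori(-UZ,s*y)))
    print("hole",s,manip.solve_ik(hole+HZ*.05,ori(-HZ,s*LY)),manip.solve_ik(hole+HZ*.2,ori(-HZ,s*LY)))
    print("holeX",s,manip.solve_ik(hole+HZ*.05,ori(-HZ,s*np.cross(HZ,LY))))
for a in range(0,360,15):
    a_=np.radians(a); q=manip.solve_ik(hub+LY*-.0,ori(-LY,np.cos(a_)*LX+np.sin(a_)*UZ)); print("hub",a,q)
E
```

```text
yaw work -7.361156885294407 [array([ 0.556, -0.131,  0.175]), array([ 0.548, -0.19 ,  0.175])]
pin 1 0 [ 0.114  1.038 -1.307  1.675  1.046  1.291 -1.413]
pin 1 45 [ 0.114  1.038 -1.307  1.675  1.046  1.291 -0.627]
pin 1 90 [ 0.053  0.908 -1.137  1.677  0.892  1.165  0.243]
pin 1 -45 [-0.113  0.734 -0.819  1.682  0.618  1.004 -1.935]
hole 1 [ 0.859 -0.153 -0.903  2.344 -0.003  0.292  1.365] None
holeX 1 [-0.853 -0.193  0.654  2.386  0.774  0.421  2.197]
pin -1 0 [ 0.114  1.038 -1.307  1.675  1.046  1.291  1.729]
pin -1 45 [-1.272  0.747  0.856  1.724 -0.663  0.986 -2.519]
pin -1 90 [-0.694  0.577  0.015  1.704 -0.011  0.861 -2.245]
pin -1 -45 [ 0.114  1.038 -1.307  1.675  1.046  1.291  0.943]
hole -1 [ 1.222 -0.256 -1.18   2.34  -0.488  0.32  -1.305] None
holeX -1 [ 1.222 -0.256 -1.18   2.34  -0.488  0.32   0.266]
hub 0 [-0.796  1.218  0.236  1.224  0.773  1.957 -0.927]
hub 15 [-0.796  1.218  0.236  1.224  0.773  1.957 -1.189]
hub 30 [-0.796  1.218  0.236  1.224  0.773  1.957 -1.451]
hub 45 [-0.796  1.218  0.236  1.224  0.773  1.957 -1.713]
hub 60 [-0.796  1.218  0.236  1.224  0.773  
[... 386 characters left out ...]
 [-0.796  1.218  0.236  1.224  0.773  1.957  2.214]
hub 195 [-0.796  1.218  0.236  1.224  0.773  1.957  1.953]
hub 210 [-0.796  1.218  0.236  1.224  0.773  1.957  1.691]
hub 225 [-0.796  1.218  0.236  1.224  0.773  1.957  1.429]
hub 240 [-0.796  1.218  0.236  1.224  0.773  1.957  1.167]
hub 255 [-0.796  1.218  0.236  1.224  0.773  1.957  0.905]
hub 270 [-0.796  1.218  0.236  1.224  0.773  1.957  0.644]
hub 285 [-0.723  1.206  0.105  1.22   0.853  2.014  0.329]
hub 300 [-0.796  1.218  0.236  1.224  0.773  1.957  0.12 ]
hub 315 [-0.796  1.218  0.236  1.224  0.773  1.957 -0.142]
hub 330 [-0.796  1.218  0.236  1.224  0.773  1.957 -0.404]
hub 345 [-0.796  1.218  0.236  1.224  0.773  1.957 -0.665]
```

```bash
sed -i 's/YAW=.*/YAW=np.radians(-7.5)/' h.py
python3 - <<'E'
from h import *
np.set_printoptions(precision=2,suppress=True)
hole=np.array([.5417,-.0159,.2155]); hub=np.array([.585,.101,.175])
HX=np.cross(LY,HZ)
for tilt in (35,25,15):
  s=np.sin(np.radians(tilt)); Z=-(-s*LX+np.cos(np.radians(tilt))*UZ)
  for a in range(0,360,30):
    y=np.cos(np.radians(a))*LY+np.sin(np.radians(a))*HX
    if tilt<35 and a%180: continue
    print(tilt,a,[ (None if (q:=manip.solve_ik(hole+HZ*d,ori(Z,y))) is None else 1) for d in(.03,.05,.07,.09,.105)],manip.solve_ik(hole+HZ*.09,ori(Z,y)))
y=lambda a:np.cos(np.radians(a))*LX+np.sin(np.radians(a))*UZ
for d in(.05,.1,.15): print(d,manip.solve_ik(hub+LY*d,ori(-LY,y(240))))
E
```

```text
35 0 [1, 1, 1, 1, 1] [ 0.65 -0.26 -0.68  2.35 -0.14  0.4   1.49]
35 30 [1, 1, 1, 1, 1] [ 0.36 -0.23 -0.44  2.35  0.09  0.41  0.75]
35 60 [1, 1, 1, 1, 1] [ 0.66 -0.26 -0.68  2.35 -0.15  0.4   0.45]
35 90 [1, 1, 1, 1, 1] [ 0.66 -0.26 -0.68  2.35 -0.15  0.4  -0.07]
35 120 [1, 1, 1, 1, 1] [ 0.66 -0.26 -0.68  2.35 -0.15  0.4  -0.6 ]
35 150 [1, 1, 1, 1, 1] [ 0.66 -0.26 -0.68  2.35 -0.15  0.4  -1.12]
35 180 [1, 1, 1, 1, 1] [ 0.66 -0.26 -0.68  2.35 -0.15  0.4  -1.64]
35 210 [1, 1, 1, 1, 1] [ 0.66 -0.26 -0.68  2.35 -0.15  0.4  -2.17]
35 240 [1, 1, 1, None, None] None
35 270 [1, 1, 1, 1, 1] [-0.68 -0.28  0.44  2.38  0.67  0.53  2.29]
35 300 [1, 1, 1, 1, 1] [-0.68 -0.28  0.44  2.38  0.67  0.53  1.76]
35 330 [1, 1, 1, 1, 1] [ 0.36 -0.23 -0.44  2.35  0.08  0.41  1.8 ]
25 0 [1, 1, 1, 1, 1] [ 0.93 -0.2  -0.91  2.2  -0.17  0.64  1.56]
25 180 [1, 1, 1, 1, 1] [ 0.94 -0.2  -0.91  2.2  -0.17  0.64 -1.59]
15 0 [1, 1, 1, 1, 1] [ 1.23 -0.06 -1.24  2.06 -0.02  0.85  1.43]
15 180 [1, 1, 1, 1, 1] [ 1.2  -0.05 -1.21  2.06 -0.01  0.85 -1.72]
0.05 [-0.94  1.31  0.46  1.1   0.61  1.95  1.31]
0.1 [-1.03  1.42  0.68  0.95  0.45  1.99  1.46]
0.15 None
```

Run:
```python
from h import *
np.set_printoptions(precision=3,suppress=True)
o=ori(-UZ,np.array([1.,0,0]))
p=np.array(manip.current_tool_pos()); 
def T(m=""): print(m,manip.current_clock(),np.array(manip.current_tool_pos()),np.array(manip.current_q()),np.array(manip.current_force()))
manip.servo_line([p[0],p[1],.42],vel=.3);T("up")
manip.move_pose([.40,-.1,.45],o);T()
manip.move_pose([.508,.3787,.22],o);T("above")
manip.servo_line([.508,.3787,.0932],vel=.15);T("at")
manip.close(25);T("closed");print(manip.current_finger_gap(),manip.current_gripper_force())
manip.servo_line([.508,.3787,.21],vel=.15);T("lift");print(manip.current_finger_gap())
cv2.imwrite("pics/s1.png",manip.get_image("scene")[...,::-1]);cv2.imwrite("pics/t1.png",manip.get_image("top")[...,::-1])
```

```text
up 0.8917 [ 0.287 -0.582  0.419] [ 1.375  0.395 -0.447  1.273  0.167  1.511 -0.164] [ 0.613  0.514 -0.757]
 2.6917 [ 0.4   -0.102  0.45 ] [ 1.271 -0.155 -0.936  1.736 -0.126  1.499  0.347] [-0.013  0.063 -0.165]
above 4.65 [0.51  0.377 0.22 ] [-0.08   0.59  -0.864  1.59   0.476  1.184 -1.047] [ 0.717 -0.016 -0.12 ]
at 5.6417 [0.509 0.379 0.094] [-0.14   0.726 -0.777  1.685  0.595  0.981 -1.133] [0.034 0.638 0.64 ]
closed 6.7833 [0.508 0.379 0.093] [-0.14   0.727 -0.776  1.686  0.595  0.98  -1.133] [-0.607 -0.499  0.37 ]
0.016953926833651486 24.99994307756424
lift 7.7083 [0.508 0.378 0.209] [-0.086  0.601 -0.859  1.602  0.484  1.166 -1.054] [ 0.562  0.696 -0.177]
0.01712650467380635
```

Run:
```python
from h import *
np.set_printoptions(precision=3,suppress=True)
def T(m=""): print(m,manip.current_clock(),np.array(manip.current_tool_pos()),np.array(manip.current_q()),np.array(manip.current_force()))
hole=np.array([.5417,-.0159,.2155])
manip.servo_line([.508,.378,.36],vel=.25)
q0=np.array(manip.current_q()); P=hole+HZ*.105
c=[(s,manip.solve_ik(P,ori(-HZ,s*LY))) for s in(1,-1)]
s,q=min((x for x in c if x[1] is not None),key=lambda x:np.abs(np.array(x[1])-q0).max()); o=ori(-HZ,s*LY); print(s,q)
W=P+np.array([-.0,.03,.06])
try: manip.move_pose(W,o);T("w")
except manip.PlanningError as e: print("w",e)
manip.servo_line(hole+HZ*.088,o,vel=.15);T("pre");print(manip.current_finger_gap())
cv2.imwrite("pics/s2.png",manip.get_image("scene")[...,::-1]);cv2.imwrite("pics/t2.png",manip.get_image("top")[...,::-1])
s_=cv2.imread("pics/s2.png")[90:240,130:290];t=cv2.imread("pics/t2.png")[130:280,290:450]
cv2.imwrite("pics/c2.png",cv2.resize(np.hstack([s_,t]),None,fx=2.5,fy=2.5,interpolation=2))
```

```text
-1 [ 0.369 -0.275 -0.44   2.347  0.026  0.445 -1.814]
w the arm cannot take that pose within its joint ranges
pre 11.3333 [ 0.492 -0.009  0.288] [ 0.647 -0.256 -0.675  2.345 -0.128  0.396 -1.661] [-0.817 -0.46  -0.411]
0.01683586231081882
```

View pics/c2.png

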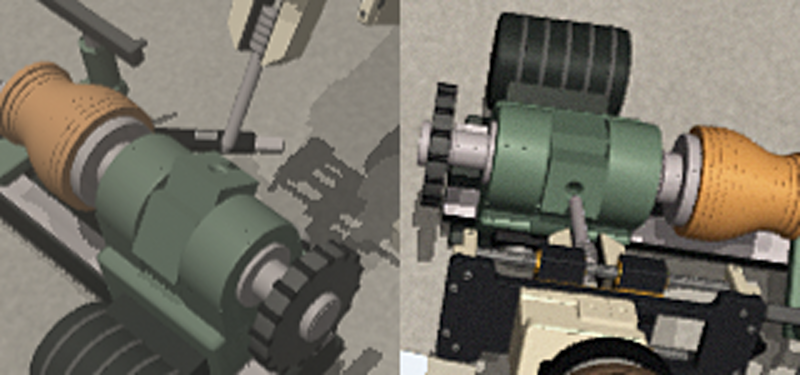

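The scene view shows the pin tip near (222,150), just above the hole at (216,157). In the top view the tip is near (359.6,208) and the hole at (359.5,205). I'll zoom in and overlay the predicted positions.

Run:
```python
from h import *
hole=np.array([.5417,-.0159,.2155])
tcp=np.array(manip.current_tool_pos()); Z=R.from_quat(manip.current_tcp_rot()).apply([0,0,1]); tip=tcp+Z*.073
np.set_printoptions(precision=4,suppress=True);print("tip",tip,"Z",Z,-HZ, "tip rel",tip-hole)
out=[]
for n,f,x0,y0 in(("scene","s2",196,130),("top","t2",340,185)):
    c=cv2.resize(cv2.imread(f"pics/{f}.png")[y0:y0+40,x0:x0+40],None,fx=10,fy=10,interpolation=2)
    for X,col in((tip,(0,0,255)),(hole,(255,0,0)),(tcp+Z*.03,(0,255,255))):
        p=proj(n,X)[0]; print(n,p); cv2.circle(c,tuple(int(v) for v in (p-[x0,y0]+.5)*10),3,col,-1)
    out.append(c)
cv2.imwrite("pics/z2.png",np.hstack(out))
```

```text
tip [ 0.5333 -0.0144  0.2279] Z [ 0.5688 -0.0744 -0.8191] [ 0.5687 -0.0749 -0.8192] tip rel [-0.0084  0.0015  0.0124]
scene [218.994  150.0901]
scene [216.2917 157.3285]
scene [226.7419 128.2476]
top [359.2787 208.8098]
top [358.8949 205.4198]
top [360.9978 219.4954]
```

View pics/z2.png

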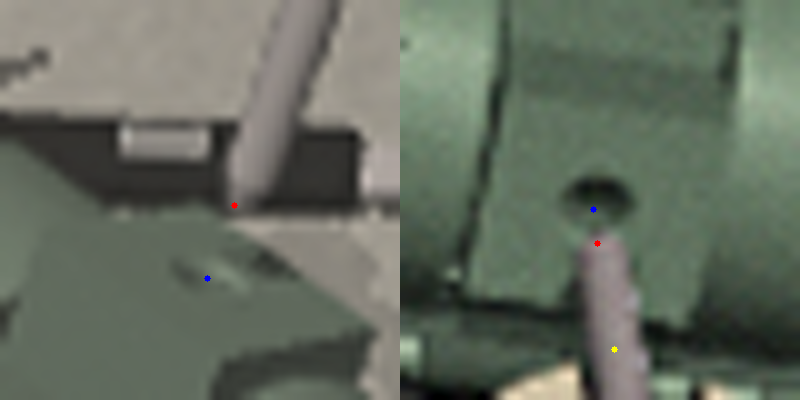

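The tip sits within about 1 px of its aligned position in both views. I'll apply that small correction and insert, watching the force.

Run:
```python
from h import *
np.set_printoptions(precision=4,suppress=True)
hole=np.array([.5417,-.0159,.2155]); HX=np.cross(LY,HZ)
J=[];e=.001
tip=hole+HZ*.015
J=np.vstack([np.c_[(proj(n,tip+LY*e)-proj(n,tip))[0]/e,(proj(n,tip+HX*e)-proj(n,tip))[0]/e] for n in("scene","top")])
off=np.linalg.lstsq(J,np.array([.7,.2,-.2,-.1]),rcond=None)[0]; print("tip offset LY,HX",off)
f0=np.array(manip.current_force()); o=manip.current_tcp_rot()
base=hole-(LY*off[0]+HX*off[1])*.8
print("base",base)
for d in [.083,.078,.074,.070,.066,.062,.058,.054,.050,.047,.044,.042,.040,.038]:
    manip.servo_line(base+HZ*d,o,vel=.04)
    f=np.array(manip.current_force())-f0
    print(d,manip.current_clock(),"LY,HX,HZ",np.array([f@LY,f@HX,f@HZ]),(np.array(manip.current_tool_pos())-base)@HZ)
    if np.linalg.norm(f)>6: break
cv2.imwrite("pics/s3.png",manip.get_image("scene")[...,::-1]);cv2.imwrite("pics/t3.png",manip.get_image("top")[...,::-1])
```

```text
tip offset LY,HX [ 0.0008 -0.0003]
base [ 0.5418 -0.0166  0.2156]
0.083 11.7083 LY,HX,HZ [-0.6208  0.407   0.5608] 0.08268751385352817
0.078 11.9833 LY,HX,HZ [0.5149 0.4597 0.0872] 0.07773320881826092
0.074 12.2333 LY,HX,HZ [ 0.2538  0.8337 -0.494 ] 0.07378654574742903
0.07 12.4833 LY,HX,HZ [ 0.4296  0.6051 -0.9271] 0.06982388005859669
0.066 12.7333 LY,HX,HZ [-0.7577  0.9153 -0.3649] 0.06586848213685464
0.062 12.9833 LY,HX,HZ [-0.0319  0.5496  0.1025] 0.06191726819455566
0.058 13.2333 LY,HX,HZ [-0.2962 -0.2919  0.0635] 0.057943672798262666
0.054 13.4833 LY,HX,HZ [-0.8421  1.248  -0.0562] 0.05398564920426447
0.05 13.7333 LY,HX,HZ [ 0.3104 -0.2243 -0.2863] 0.05002601184403752
0.047 13.9833 LY,HX,HZ [-0.5375  0.1345  0.6379] 0.04702427105050933
0.044 14.2333 LY,HX,HZ [ 0.3686  0.7524 -0.3124] 0.04402414214821796
0.042 14.4833 LY,HX,HZ [-0.4782  0.308  -0.5949] 0.042023862678746415
0.04 14.7333 LY,HX,HZ [ 0.3332 -0.1911 -0.4048] 0.039993993403331506
0.038 14.9833 LY,HX,HZ [0.1147 0.4845 0.4218] 0.03798329936961008
```

Run:
```python
from h import *
np.set_printoptions(precision=4,suppress=True)
base=np.array([.5418,-.0166,.2156]);HX=np.cross(LY,HZ); o=manip.current_tcp_rot()
fs=np.mean([manip.current_force() for _ in range(5)],0)
for d in [.0365,.035,.0335,.032,.0305]:
    manip.servo_line(base+HZ*d,o,vel=.04)
    f=np.mean([manip.current_force() for _ in range(5)],0)-fs
    print(d,manip.current_clock(),"LY,HX,HZ",np.array([f@LY,f@HX,f@HZ]),(np.array(manip.current_tool_pos())-base)@HZ)
    if f@HZ>4: break
cv2.imwrite("pics/s3.png",manip.get_image("scene")[...,::-1]);cv2.imwrite("pics/t3.png",manip.get_image("top")[...,::-1])
s_=cv2.imread("pics/s3.png")[90:240,130:290];t=cv2.imread("pics/t3.png")[130:280,290:450]
cv2.imwrite("pics/c3.png",cv2.resize(np.hstack([s_,t]),None,fx=2.5,fy=2.5,interpolation=2))
```

```text
0.0365 15.3333 LY,HX,HZ [ 1.3001 -0.0352 -0.4231] 0.03645598120154236
0.035 15.5833 LY,HX,HZ [ 1.9721 -0.3253 -0.0728] 0.034956500659647914
0.0335 15.8333 LY,HX,HZ [ 1.5703 -0.5939  0.8863] 0.03345508378570443
0.032 16.0833 LY,HX,HZ [1.7657 0.2025 0.2021] 0.03196954624206885
0.0305 16.3333 LY,HX,HZ [ 1.6359 -0.0823 -1.42  ] 0.030424375274632334
```

View pics/c3.png

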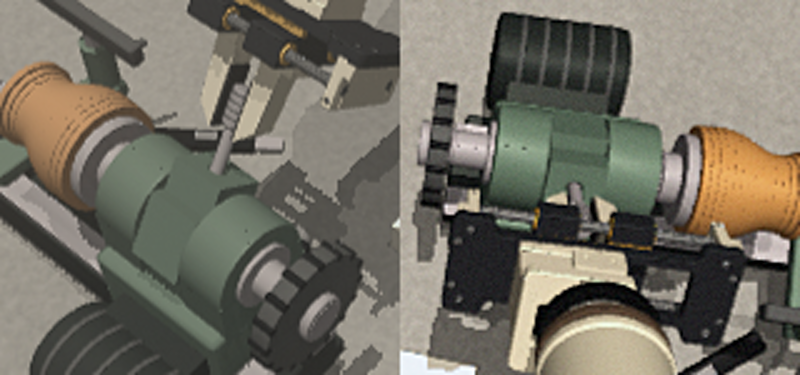

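The scene view shows the pin standing in the lock hole at about (216,158), still gripped by the head. I'll let go, back out, and check how far it protrudes. At the same time I'll collect pose and joint pairs for an arm model, to check clearance at the handwheel.

Run:
```python
from h import *
import pickle
np.set_printoptions(precision=4,suppress=True)
base=np.array([.5418,-.0166,.2156]);o=manip.current_tcp_rot()
manip.open(); manip.servo_line(base+HZ*.1,o,vel=.2)
print(manip.current_clock(),np.array(manip.current_q()))
S=cv2.imread; cv2.imwrite("pics/s4.png",manip.get_image("scene")[...,::-1]);cv2.imwrite("pics/t4.png",manip.get_image("top")[...,::-1])
out=[]
for n,f,x0,y0 in(("scene","s4",190,105),("top","t4",330,180)):
    c=cv2.resize(cv2.imread(f"pics/{f}.png")[y0:y0+66,x0:x0+66],None,fx=6,fy=6,interpolation=2)
    for d in(0,.02,.045,.073):
        p=proj(n,base+HZ*d)[0]; print(n,d,p); cv2.circle(c,tuple(int(v) for v in (p-[x0,y0]+.5)*6),2,(0,0,255),-1)
    out.append(c)
cv2.imwrite("pics/z4.png",np.hstack(out))
rng=np.random.default_rng(0);D=[]
while len(D)<150:
    p=[rng.uniform(.3,.7),rng.uniform(-.5,.5),rng.uniform(.1,.5)]
    r=R.from_rotvec(rng.uniform(-1,1,3))*R.from_quat([1,0,0,0])*R.from_rotvec([0,0,rng.uniform(-2,2)])
    q=manip.solve_ik(p,r.as_quat())
    if q is not None: D.append((p,r.as_quat(),q))
pickle.dump(D,open("ik.pkl","wb")); print(manip.current_clock())
```

```text
18.5167 [ 0.6221 -0.2886 -0.6399  2.3436 -0.1623  0.4304 -1.6254]
scene 0 [215.9363 157.1636]
scene 0.02 [219.4186 147.339 ]
scene 0.045 [223.8951 134.7096]
scene 0.073 [229.0793 120.0833]
top 0 [359.2634 205.3641]
top 0.02 [360.0236 210.041 ]
top 0.045 [361.0236 216.1937]
top 0.073 [362.2151 223.5245]
18.6167
```

View pics/z4.png

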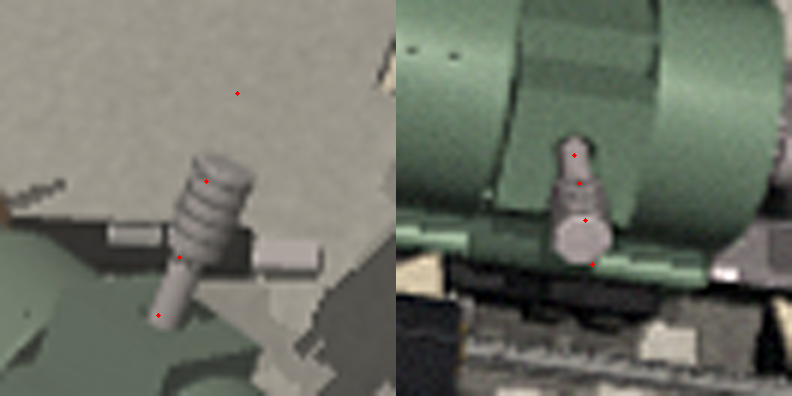

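The pin stands in the hole. Its head top is at about (226.5,132) in the scene view and (360.5,219.3) in the top view, lower than I'd expect for a pin resting on the spindle. I'll measure that, check whether the wheel moved, and fit the arm model.

```bash
cat > fk.py <<'E'
import numpy as np,pickle,itertools
from scipy.optimize import least_squares
from scipy.spatial.transform import Rotation as R
D=pickle.load(open("ik.pkl","rb"))
P=np.array([d[0] for d in D]);Q4=R.from_quat([d[1] for d in D]);Q=np.array([d[2] for d in D])
def fk(x,Q,all=False):
    Q=np.atleast_2d(Q);x=x.reshape(8,6); r=R.from_rotvec(np.zeros((len(Q),3))); p=np.zeros((len(Q),3)); pts=[]
    for i in range(8):
        p=p+r.apply(x[i,3:]); r=r*R.from_rotvec(x[i,:3])
        pts.append(p)
        if i<7: r=r*R.from_rotvec(np.c_[0*Q[:,i],0*Q[:,i],Q[:,i]])
    return (p,r,pts)
def res(x):
    p,r,_=fk(x,Q); return np.r_[(p-P).ravel()*3,(r.as_matrix()-Q4.as_matrix()).ravel(),1e-3*x.reshape(8,6)[:,3:].ravel()]
if __name__=="__main__":
    best=None
    for s in itertools.product((1,-1),repeat=3):
      for yaw in (0,1.57,3.14,-1.57):
        h=np.pi/2;x=np.zeros((8,6))
        x[0]=[0,0,yaw,0,0,.3]
        for k in range(3):
            x[1+2*k,:3]=[s[k]*h,0,0]; x[2+2*k,:3]=[-s[k]*h,0,0]; x[2+2*k,3:]=R.from_rotvec(x[1+2*k,:3]).inv().apply([0,0,.3 if k<2 else .25])
        x[6,3:]=0; x[7]=[0,0,0,0,0,.25]
        if s[0]*0: pass
        o=least_squares(res,x.ravel(),max_nfev=60)
        if best is None or o.cost<best.cost: best=o;print(s,yaw,o.cost,flush=True)
        if o.cost<1e-3: break
      if best.cost<1e-3: break
    np.save("fk.npy",best.x); p,r,_=fk(best.x,Q); print(np.abs(p-P).max())
E
timeout 400 python3 fk.py
python3 - <<'E'
from h import *
np.set_printoptions(precision=4,suppress=True)
h,_=tri((359.2,205.2),(216.4,156.8)); t,e=tri((360.5,219.3),(226.5,132.0)); d=t-h
print("head top rel",d,e,"LY,HX,HZ",d@LY,d@np.cross(LY,HZ),d@HZ)
I=lambda f:cv2.imread(f"pics/{f}.png").astype(int)
for f in("s1","s2","s3","s4"):
    print(f,np.abs(I(f)-I("s0" if 0 else "scene0"))[185:235,230:275].mean(), "work",np.abs(I(f)-I("scene0"))[120:170,130:160].mean())
E
wait
```

```text
head top rel [-0.0315  0.0041  0.0375] 1.7535841783397466e-06 LY,HX,HZ -4.830118378387838e-05 -0.004509141850207672 0.048991396757379256
s1 8.222814814814814 work 12.299777777777777
s2 4.347111111111111 work 5.175111111111111
s3 11.556888888888889 work 6.5377777777777775
s4 10.006370370370371 work 4.594888888888889
(1, 1, 1) 0 343.7006921550428
(1, 1, 1) 1.57 325.6504424233832
(1, -1, 1) 0 298.35599808539416
(1, -1, 1) 1.57 255.21996768976507
(1, -1, 1) 3.14 1.8248175887927568e-07
2.2640962993314417e-09
```

Run:
```python
import cv2,numpy as np
I=lambda f:cv2.imread(f"pics/{f}.png")
row=lambda fs,y0,y1,x0,x1:cv2.resize(np.hstack([I(f)[y0:y1,x0:x1] for f in fs]),(798,int(798/(3*(x1-x0))*(y1-y0))),interpolation=2)
a=row(("scene0","s2","s4"),182,236,226,278); b=row(("top0","t2","t4"),158,216,292,350)
cv2.imwrite("pics/m.png",np.vstack([a,b])); print(a.shape,b.shape)
```

```text
(276, 798, 3) (266, 798, 3)
```

View pics/m.png

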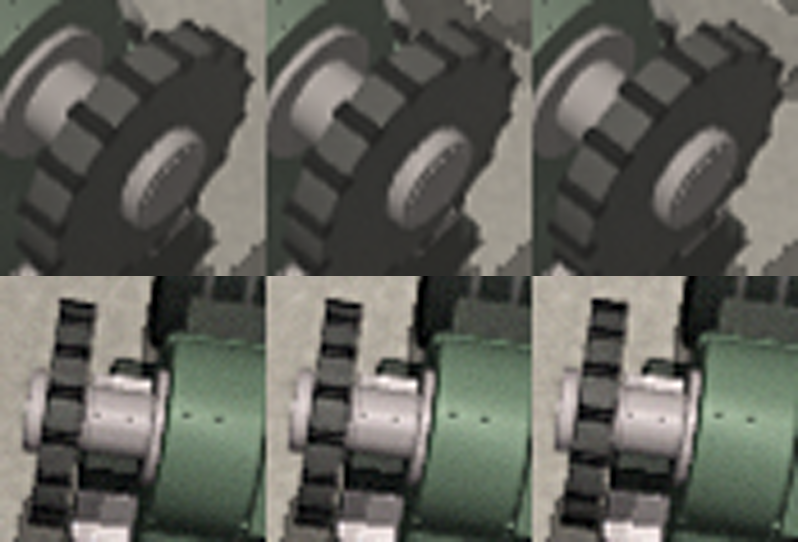

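The montage shows the rim pattern unchanged in `s2` but shifted in `s4`. So my insertion push cammed the spindle round and the pin dropped early. The head top is about 49 mm out, so the tip is inside the spindle. I'll put the order right by drawing the pin, nudging the wheel well off alignment with it, then standing it on the spindle again without force.

```bash
cat >> h.py <<'E'
HX=np.cross(LY,HZ); base=np.array([.5418,-.0166,.2156]); np.set_printoptions(precision=4,suppress=True)
Cw=base-HZ*.048+LY*.109
O=ori(-HZ,-LY)
def fr(n=4):
    v=[]
    for _ in range(n): v.append(manip.current_force()); manip.sleep(.01)
    f=np.mean(v,0); return np.array([f@LY,f@HX,f@HZ])
def shot(k):
    for n in("scene","top"): cv2.imwrite(f"pics/{n[0]}{k}.png",manip.get_image(n)[...,::-1])
E
python3 - <<'E'
from h import *
lean=np.radians(2.5); HL=HZ*np.cos(lean)-HX*np.sin(lean); OL=ori(-HL,-LY)
g=base-HX*.0008+HL*.016
print([manip.solve_ik(g+HL*d,OL) is not None for d in(0,.03,.05)],[manip.solve_ik(base+HZ*d,O) is not None for d in(.03,.06,.09)])
for th in(-20,-15,0,15,20):
    t=np.radians(th); c=np.cos(t)*HZ+np.sin(t)*HX
    print(th,[manip.solve_ik(Cw+c*r+HZ*.073,O) is not None for r in(.05,.065)])
E
```

```text
[True, True, True] [True, True, True]
-20 [True, True]
-15 [True, True]
0 [True, True]
15 [True, True]
20 [True, True]
```

Run:
```python
from h import *
lean=np.radians(2.5); HL=HZ*np.cos(lean)-HX*np.sin(lean); OL=ori(-HL,-LY)
g=base-HX*.0008+HL*.016
clk=manip.current_clock
manip.servo_line(g,OL,vel=.15); manip.close(50); print(clk(),"gap",manip.current_finger_gap(),fr())
manip.servo_line(g+HZ*.03,OL,vel=.12); print(fr())
manip.servo_line(base+HZ*.092,O,vel=.12); f0=fr(); print(clk(),"gap",manip.current_finger_gap(),f0)
def tp(th,r):
    t=np.radians(th); return Cw+(np.cos(t)*HZ+np.sin(t)*HX)*r+HZ*.073
manip.servo_line(tp(-20,.060),O,vel=.15); f0=fr()
r=.054
while r>.043:
    manip.servo_line(tp(-20,r),O,vel=.05); f=fr(2)-f0
    if f[2]>5: break
    r-=.001
print("contact",r,f,clk())
shot(5)
for th in range(-16,21,4):
    manip.servo_line(tp(th,r),O,vel=.05); f=fr(1)-f0; print(th,r,f)
    if np.linalg.norm(f)>30: break
    if f[2]<6: r-=.0005
    if f[2]>14: r+=.0005
manip.servo_line(tp(th,r+.012),O,vel=.1); shot(6); print(clk(),manip.current_finger_gap())
I=lambda f:cv2.imread(f"pics/{f}.png").astype(int)
print("wheel diff",[np.abs(I(a)-I(b))[185:225,250:270].mean() for a,b in(("s2","scene0"),("s4","s5"),("s5","s6"))])
```

```text
Traceback (most recent call last):
host.PlanningError: the arm cannot follow that straight line within its joint ranges
```

```bash
cat >> h.py <<'E'
def go(p,o,vel=.15):
    try: manip.servo_line(p,o,vel=vel)
    except manip.PlanningError: print("joint move"); manip.move_pose(p,o)
E
python3 - <<'E'
from h import *
lean=np.radians(2.5); HL=HZ*np.cos(lean)-HX*np.sin(lean); OL=ori(-HL,-LY)
g=base-HX*.0008+HL*.016
clk=manip.current_clock
go(g+HL*.035,OL); manip.servo_line(g,OL,vel=.15); manip.close(50); print(clk(),"gap",manip.current_finger_gap(),fr())
for s in(.02,.04,.055): go(g+HZ*s,OL,vel=.15)
print(fr())
go(base+HZ*.088,O,vel=.12); f0=fr(); print(clk(),"gap",manip.current_finger_gap(),f0,np.array(manip.current_q()))
shot(5)
E
```

```text
Traceback (most recent call last):
host.PlanningError: the arm cannot follow that straight line within its joint ranges
```

Run:
```python
from h import *
lean=np.radians(2.5); HL=HZ*np.cos(lean)-HX*np.sin(lean); OL=ori(-HL,-LY); g=base-HX*.0008+HL*.016
print(manip.current_clock(),np.array(manip.current_tool_pos())-base,np.array(manip.current_q()))
for d in(.035,.03,.025,.02,.01,0): print(d,manip.solve_ik(g+HL*d,OL))
for d in(.05,.04,.03,.02,.01): print("O",d,manip.solve_ik(base-HX*.002+HZ*d,O))
```

```text
19.0917 [-0.0318  0.0035  0.0393] [ 0.8145 -0.1689 -0.8634  2.3864  0.0087  0.2247 -1.7955]
0.035 [ 0.8131 -0.1704 -0.8635  2.3865  0.0103  0.2235 -1.7973]
0.03 [ 0.8555 -0.1554 -0.9075  2.385   0.046   0.2104 -1.8303]
0.025 [ 0.9056 -0.1403 -0.9589  2.3833  0.0878  0.1976 -1.8689]
0.02 [ 0.592  -0.0939 -0.6864  2.3884  0.4397  0.2067 -2.2161]
0.01 [ 0.5729 -0.058  -0.6767  2.3864  0.6109  0.1969 -2.3812]
0 [ 0.3904 -0.0253 -0.5073  2.3878  0.7993  0.1958 -2.5658]
O 0.05 [ 0.818  -0.1494 -0.8654  2.3494  0.0181  0.289  -1.7945]
O 0.04 [ 0.9024 -0.1183 -0.9549  2.3473  0.0898  0.2641 -1.8602]
O 0.03 [ 1.014  -0.083  -1.0733  2.3443  0.1999  0.2424 -1.9616]
O 0.02 [ 1.1625 -0.0345 -1.235   2.3406  0.4     0.2307 -2.147 ]
O 0.01 [ 1.2309  0.0554 -1.3421  2.3376  0.7749  0.2622 -2.4967]
```

```bash
cat >> h.py <<'E'
def zt(deg): a=np.radians(deg); return np.sin(a)*LX-np.cos(a)*UZ   # tool direction tilted deg from down
GD=.0188
def pinpose(tip,tilt=25): return tip+HZ*.092+zt(tilt)*GD, ori(zt(tilt),-LY)   # tool pose with the pin along HZ
E
python3 - <<'E'
from h import *
gp=base+HZ*.035-HX*.0023; Z=zt(27.5); o=ori(Z,-LY); clk=manip.current_clock
print([manip.solve_ik(gp+Z*(GD-d),o) is not None for d in(0,.02,.04)],[manip.solve_ik(*pinpose(base+HZ*d)) is not None for d in(-.05,-.03,0,.015)])
go(gp+Z*(GD-.04),o); go(gp+Z*GD,o)
manip.close(50); print(clk(),"gap",manip.current_finger_gap(),fr())
for s in(.02,.045): go(gp+Z*GD+HZ*s,o,vel=.15)
print(fr())
go(*pinpose(base+HZ*.015),vel=.12); print(clk(),"gap",manip.current_finger_gap(),fr(),np.array(manip.current_q()))
shot(5)
E
```

```text
[True, True, True] [True, True, True, True]
21.0417 gap 0.016962330224274236 [ 0.3464 -0.4571 -0.2614]
[ 0.6536 -1.704  -0.7692]
22.0917 gap 0.01654753585790006 [ 0.3205 -1.0746 -0.6819] [ 0.813  -0.1778 -0.8144  2.2101 -0.1103  0.6229 -1.6484]
```

Run:
```python
from h import *
clk=manip.current_clock
def tp(th,r):
    t=np.radians(th); return pinpose(Cw+(np.cos(t)*HZ+np.sin(t)*HX)*r)
go(*tp(-20,.060),vel=.2); f0=fr(); print(clk())
r=.054
while r>.042:
    go(*tp(-20,r),vel=.05); f=fr(1)-f0
    if f[2]>5: break
    r-=.0015
print("contact",r,f,clk())
if f[2]>5:
  for th in range(-15,21,5):
    go(*tp(th,r),vel=.06); f=fr(1)-f0; print(th,r,f,clk())
    if np.linalg.norm(f)>30: break
    if f[2]<7: r-=.0007
    if f[2]>14: r+=.0005
  go(*tp(th,r+.012),vel=.15)
  shot(6); print(clk(),manip.current_finger_gap())
  I=lambda f:cv2.imread(f"pics/{f}.png").astype(int)
  print("wheel diff",[np.abs(I(a)-I(b))[188:225,240:270].mean() for a,b in(("s2","scene0"),("s4","s5"),("s5","s6"),("s6","s2"))])
```

```text
22.9667
contact 0.047999999999999994 [-1.411  -0.7366  5.0103] 24.275
-15 0.047999999999999994 [-0.2192 -1.1003  4.2222] 24.5333
-10 0.047299999999999995 [-0.953  -3.3277 10.1307] 24.7917
-5 0.047299999999999995 [-0.4257 -1.3552 11.3475] 25.05
0 0.047299999999999995 [-1.112  -1.1188 11.1923] 25.3083
5 0.047299999999999995 [-0.9532 -0.7377 12.1601] 25.5667
10 0.047299999999999995 [-0.7081  0.3715  7.8319] 25.825
15 0.047299999999999995 [-0.0065  1.0237  5.2033] 26.0833
20 0.046599999999999996 [-1.5349  2.9138  8.3578] 26.3417
26.6917 0.01693788181834489
wheel diff [np.float64(2.287987987987988), np.float64(0.9387387387387387), np.float64(9.563963963963964), np.float64(9.461261261261262)]
```

Run:
```python
from h import *
clk=manip.current_clock
go(*pinpose(base+HZ*.016),vel=.2); f0=fr(); print(clk())
for d in(.006,0,-.004,-.010,-.017,-.024,-.029,-.032,-.034,-.036):
    go(*pinpose(base+HZ*d),vel=.06); f=fr(2)-f0; print(d,f,clk())
    if np.linalg.norm(f)>(4 if d>-.03 else 2.5): break
```

```text
27.5417
0.006 [-0.6217 -0.0149  0.2461] 27.875
0 [-0.4993  0.2058 -0.1858] 28.1417
-0.004 [-0.9178 -0.4042 -0.6599] 28.4083
-0.01 [-0.3363 -0.5362 -0.317 ] 28.675
-0.017 [-0.4409  0.4857 -0.2247] 28.9583
-0.024 [-0.0934  0.2343 -0.7011] 29.2417
-0.029 [-0.2435 -0.3823  0.2157] 29.5083
-0.032 [-0.2464 -0.2376 -0.0307] 29.775
-0.034 [ 0.052  -0.0668 -0.1353] 30.0417
-0.036 [-0.9353 -1.259  21.1611] 30.3083
```

Run:
```python
from h import *
from fk import fk
x=np.load("fk.npy"); clk=manip.current_clock
p,o=pinpose(base+HZ*-.0352); go(p,o,vel=.05); print(fr())
manip.open(); go(p-zt(25)*.06,o,vel=.2); print(clk(),np.array(manip.current_q())); shot(7)
# head-top test: bright/dark change against the empty scene along the pin axis
a=cv2.imread("pics/s7.png").astype(int);b=cv2.imread("pics/s2.png").astype(int)
for d in np.arange(.03,.095,.005):
    u,v=proj("scene",base+HZ*d-HX*.002)[0].round().astype(int); print(round(d,3),np.abs(a-b)[v-1:v+2,u-1:u+2].mean().round(1),a[v,u])
hub=Cw+LY*.016+np.array([0,0,-.001])
q0=np.array(manip.current_q())
for ang in(225,240,270,300,330,345):
    y=np.cos(np.radians(ang))*LX+np.sin(np.radians(ang))*UZ
    for d in(0,.05,.1):
        q=manip.solve_ik(hub+LY*(d+.003),ori(-LY,y))
        if q is not None: print(ang,d,np.array(q),*[w[0] for w in fk(x,q)[2][1:7]] if ang==270 else "")
```

```text
[ 0.3625 -0.982   9.7118]
32.3583 [ 0.9045 -0.2067 -0.8766  2.1835 -0.1689  0.6609 -1.5873]
0.03 10.3 [142 146 153]
0.035 11.8 [141 146 153]
0.04 16.8 [144 149 156]
0.045 16.6 [128 133 139]
0.05 10.8 [116 121 125]
0.055 15.2 [100 105 107]
0.06 10.0 [137 141 147]
0.065 10.0 [135 139 146]
0.07 13.6 [115 119 124]
0.075 8.1 [122 128 134]
0.08 12.7 [139 150 155]
0.085 18.7 [139 150 155]
0.09 37.1 [140 150 155]
225 0 [-0.8007  1.2228  0.2356  1.2116  0.7718  1.9649  1.434 ]
225 0.05 [-0.9366  1.313   0.4569  1.0854  0.6133  1.9653  1.5772]
225 0.1 [-1.029   1.4262  0.6781  0.935   0.449   2.0042  1.7265]
240 0 [-0.8007  1.2228  0.2356  1.2116  0.7718  1.9649  1.1722]
240 0.05 [-0.9366  1.313   0.4569  1.0854  0.6133  1.9653  1.3154]
240 0.1 [-1.029   1.4262  0.6781  0.935   0.449   2.0042  1.4647]
270 0 [-0.8007  1.2228  0.2356  1.2116  0.7718  1.9649  0.6486] [ 0.0053 -0.0052  0.3464] [0.1761 0.1603 0.4326] [0.3454 0.3267 0.5202] [0.4911 0.3948 0.3483] [0.6331 0.4673 0.1752] [0.6095 0.287  0.1753]
270 0.05 [-0.9366  1.313   0.4569  1.0854  0.6133  1.9653  0.7918] [ 0.006  -0.0044  0.3464]
[... 213 characters left out ...]
17 0.2068 0.3828] [0.2744 0.4183 0.4229] [0.4621 0.491  0.3008] [0.6462 0.5664 0.1751] [0.6226 0.3861 0.1753]
300 0 [-0.8007  1.2228  0.2356  1.2116  0.7718  1.9649  0.125 ]
300 0.05 [-0.9366  1.313   0.4569  1.0854  0.6133  1.9653  0.2682]
300 0.1 [-1.029   1.4262  0.6781  0.935   0.449   2.0042  0.4175]
330 0 [-0.8007  1.2228  0.2356  1.2116  0.7718  1.9649 -0.3986]
330 0.05 [-0.9366  1.313   0.4569  1.0854  0.6133  1.9653 -0.2554]
330 0.1 [-1.029   1.4262  0.6781  0.935   0.449   2.0042 -0.1061]
345 0 [-0.8007  1.2228  0.2356  1.2116  0.7718  1.9649 -0.6604]
345 0.05 [-0.9366  1.313   0.4569  1.0854  0.6133  1.9653 -0.5172]
345 0.1 [-1.029   1.4262  0.6781  0.935   0.449   2.0042 -0.3679]
```

The pin now rests on the spindle, with its head visible up to about 75 mm out along the hole axis. Next I'll plan the way to the hub, with the arm model checking clearance.

```bash
cat >> h.py <<'E'
Hc=Cw.copy(); Hc[2]=.175
def hubpose(d,a): a=np.radians(a); return Hc+LY*d, ori(-LY,np.cos(a)*LX+np.sin(a)*UZ)   # d from the wheel's middle
E
cat > path.py <<'E'
from h import *
from fk import fk
x=np.load("fk.npy"); L0=Hc-LY*.109; L0[2]=0
def clear(qa,qb):
    "least height margin over lathe, pin, rack of tool, body and wrist points on a joint path"
    s=np.linspace(0,1,40)[:,None]; Q=np.array(qa)*(1-s)+np.array(qb)*s
    p,r,pts=fk(x,Q); m=[]
    for zz,yy,xx in[(0,.065,0),(0,-.065,0),(0,0,0),(-.066,.095,.037),(-.066,-.095,.037),(-.066,.095,-.037),(-.066,-.095,-.037),(-.2,0,.06),(-.2,0,-.06),(-.2,.06,0),(-.2,-.06,0),(-.36,0,.06),(-.36,0,-.06),(-.36,.06,0),(-.36,-.06,0)]:
        w=p+r.apply([xx,yy,zz]); l=np.c_[(w-L0)@LX,(w-L0)@LY]
        h=np.zeros(len(w))
        h[(np.abs(l[:,0])<.17)&(l[:,1]>-.47)&(l[:,1]<.135)]=.24
        h[(l[:,0]>-.10)&(l[:,0]<0)&(np.abs(l[:,1])<.03)]=.29
        h[(np.abs(w[:,0]-.508)<.04)&(np.abs(w[:,1]-.313)<.11)]=.13
        m.append(w[:,2]-h)
    m=np.array(m); return m.min(),m.min(0).argmin()/39
E
python3 - <<'E'
from path import *
q0=np.array(manip.current_q()); qa=manip.solve_ik(*hubpose(.11,240)); print("qa",qa)
print("direct",clear(q0,qa))
for v in [(.40,.2,.38),(.40,.25,.32),(.42,.3,.35),(.45,.35,.35),(.35,.2,.42),(.4,.1,.4)]:
  for t in(0,25):
    for lat in (-LY,-LY*.7-LX*.7, LY*.0-LX):
      qv=manip.solve_ik(v,ori(zt(t),lat))
      if qv is not None: print(v,t,lat.round(1),clear(q0,qv),clear(qv,qa),np.abs(np.array(qv)-qa).max().round(2))
E
```

```text
qa [-1.0309  1.4166  0.6781  0.9649  0.4496  1.9839  1.4569]
direct (np.float64(-0.1806696643038996), np.float64(0.7435897435897436))
(0.4, 0.2, 0.38) 0 [-0.1 -1.  -0. ] (np.float64(0.005698266365177784), np.float64(0.15384615384615385)) (np.float64(-0.18664464851812748), np.float64(0.7435897435897436)) 3.72
(0.4, 0.2, 0.38) 0 [-1.   0.1  0. ] (np.float64(0.008232167711496985), np.float64(0.0)) (np.float64(-0.018772412481125156), np.float64(1.0)) 1.72
(0.4, 0.2, 0.38) 25 [-0.1 -1.  -0. ] (np.float64(0.008232167711496985), np.float64(0.0)) (np.float64(-0.02049925418535993), np.float64(0.9487179487179487)) 3.97
(0.4, 0.2, 0.38) 25 [-1.   0.1  0. ] (np.float64(0.008232167711496985), np.float64(0.0)) (np.float64(-0.018772412481125156), np.float64(1.0)) 1.72
(0.4, 0.25, 0.32) 0 [-0.1 -1.  -0. ] (np.float64(0.005975494431240624), np.float64(0.23076923076923078)) (np.float64(-0.06571381696467518), np.float64(0.6153846153846154)) 3.86
(0.4, 0.25, 0.32) 0 [-1.   0.1  0. ] (np.float64(0.003788233231527771), np.float64(0.07692307692307693)) (np.float64(-0.14748702309000766), np.float64(0.692307
[... 2219 characters left out ...]
, np.float64(0.0)) (np.float64(-0.052893373580139014), np.float64(0.6923076923076923)) 3.63
(0.35, 0.2, 0.42) 0 [-1.   0.1  0. ] (np.float64(0.008232167711496985), np.float64(0.0)) (np.float64(-0.018772412481125156), np.float64(1.0)) 1.7
(0.4, 0.1, 0.4) 0 [-0.1 -1.  -0. ] (np.float64(0.008232167711496985), np.float64(0.0)) (np.float64(-0.14891574032134589), np.float64(0.8205128205128205)) 3.28
(0.4, 0.1, 0.4) 0 [-0.8 -0.6 -0. ] (np.float64(0.008232167711496985), np.float64(0.0)) (np.float64(-0.15092087779905114), np.float64(0.8461538461538461)) 3.96
(0.4, 0.1, 0.4) 0 [-1.   0.1  0. ] (np.float64(0.008232167711496985), np.float64(0.0)) (np.float64(-0.018772412481125156), np.float64(1.0)) 1.64
```

Run:
```python
from path import *
clk=manip.current_clock
qv=manip.solve_ik((.42,.3,.35),ori(zt(25),-LX)); q0=np.array(manip.current_q())
qa=manip.solve_ik(*hubpose(.11,240)); print(clear(q0,qv),clear(qv,qa),qv)
manip.movej(qv); 
manip.movej(qa); print(clk(),np.array(manip.current_tool_pos())-hubpose(.11,240)[0])
manip.servo_line(*hubpose(.022,240),vel=.15); f0=fr(); print(clk(),f0)
for d in(.017,.014,.0125,.011,.0095,.008,.0065):
    manip.servo_line(*hubpose(d,240),vel=.06); f=fr(1)-f0; print(d,f,clk())
    if np.linalg.norm(f)>4: break
```

```text
(np.float64(0.008232167711496985), np.float64(0.0)) (np.float64(-0.018772412481125156), np.float64(1.0)) [-2.1035 -0.1726  1.0668  2.0136  0.6226  1.1074  1.7247]
37.2333 [0.0005 0.0019 0.002 ]
38.0 [ 0.0356 -0.3155 -0.3719]
0.017 [-0.5678  0.2082  0.8077] 38.2583
0.014 [-0.0535 -0.013  -0.0819] 38.5167
0.0125 [0.8845 0.9119 0.5054] 38.775
0.011 [-0.2072 -0.3246  0.8618] 39.0333
0.0095 [-0.422   0.4661  1.6181] 39.2917
0.008 [ 0.8865  1.0946 -0.1174] 39.55
0.0065 [5.4646 0.6372 0.9437] 39.8083
```

Run:
```python
from h import *
clk=manip.current_clock
manip.servo_line(*hubpose(.0077,240),vel=.06); manip.close(40); print(clk(),"gap",manip.current_finger_gap())
tq=lambda:np.mean([manip.current_wrist_torque() for _ in range(3)],0)@LY
q=np.array(manip.current_q()); t0=tq(); tot=0
while tot<102 and clk()<51:
    st=5 if tot<15 else 3
    tot+=st; q2=q.copy(); q2[6]-=np.radians(tot); manip.movej(q2)
    t=tq(); lag=np.degrees(manip.current_q()[6]-q2[6]); print(tot,round(t,3),round(lag,2),round(clk(),2),fr(1))
    if abs(t-t0)>.45: break
shot(8)
```

```text
40.975 gap 0.03689161344364107
5 -0.148 0.12 41.23 [ 3.2569 -1.5044 -1.1551]
10 -0.174 0.21 41.48 [ 4.1637 -1.0708 -0.2048]
15 -0.204 0.25 41.74 [ 4.3909 -1.287  -1.6912]
18 -0.229 0.2 42.0 [ 4.2877 -2.2875 -0.8021]
21 -0.234 0.16 42.26 [ 4.311  -0.4378 -1.0553]
24 -0.245 0.15 42.52 [ 4.5997 -1.5757 -0.9536]
27 -0.229 0.15 42.77 [ 3.6083 -0.7387 -0.5449]
30 -0.263 0.14 43.03 [ 4.3032 -1.3534 -1.6291]
33 -0.285 0.14 43.29 [ 3.8075 -1.0247 -1.7598]
36 -0.248 0.15 43.55 [ 4.2631 -0.4668 -1.3143]
39 -0.213 0.14 43.81 [ 3.788   0.0544 -1.813 ]
42 -0.186 0.14 44.07 [ 5.4466 -0.5952 -2.0889]
45 -0.226 0.14 44.33 [ 4.0408 -0.4466 -2.057 ]
48 -0.108 0.15 44.58 [ 3.8377 -0.8203 -1.679 ]
51 0.251 0.16 44.84 [ 4.5407  0.4695 -3.7094]
54 0.717 0.17 45.1 [ 4.9454  0.0209 -2.6143]
```

The torque rises sharply at 51–54°, so the spindle is locked. I'll ease back a little, let go and retreat. Then I'll check the pin's height in the pictures before pushing.

Run:
```python
from path import *
clk=manip.current_clock
q=np.array(manip.current_q()); q[6]+=np.radians(4); manip.movej(q); print("tq",np.array(manip.current_wrist_torque())@LY)
manip.open(); p=np.array(manip.current_tool_pos()); manip.servo_line(p+LY*.1,vel=.2)
print(clk()); shot(9)
a=cv2.imread("pics/s9.png").astype(int);b=cv2.imread("pics/scene0.png").astype(int)
for d in np.arange(.01,.085,.005):
    u,v=proj("scene",base+HZ*d-HX*.0015)[0].round().astype(int); print(round(d,3),np.abs(a-b)[v-1:v+2,u-1:u+2].mean().round(1),a[v,u])
q1=np.array(manip.current_q()); qv=np.array([-2.1035,-.1726,1.0668,2.0136,.6226,1.1074,1.7247])
print(q1,clear(q1,qv))
for t in(35,30,25):
  for s in(1,-1):
    for d in(.09,.07): print(t,s,d,manip.solve_ik(base+HZ*d,ori(zt(t),s*LY)), manip.solve_ik(base+HZ*.024,ori(zt(t),s*LY)))
```

```text
tq 0.3146008026407813
47.1167
0.01 32.6 [128 133 138]
0.015 69.9 [111 115 119]
0.02 76.4 [112 117 120]
0.025 77.5 [138 142 150]
0.03 50.5 [137 142 149]
0.035 8.6 [125 130 137]
0.04 10.4 [144 154 160]
0.045 10.7 [148 158 163]
0.05 10.0 [141 152 156]
0.055 10.5 [146 156 161]
0.06 10.1 [147 157 162]
0.065 10.3 [141 153 157]
0.07 10.5 [148 159 164]
0.075 10.4 [142 153 158]
0.08 10.4 [143 154 159]
0.085 10.1 [143 155 160]
[-1.0373  1.42    0.6987  0.9752  0.4366  1.9734  0.5941] (np.float64(0.07351632126628824), np.float64(0.0))
35 1 0.09 [ 0.0877 -0.2238 -0.2084  2.3579  0.2525  0.4214  1.1104] [-1.0303 -0.1281  0.8713  2.3877  0.8281  0.3397  0.5851]
35 1 0.07 [-0.1606 -0.177   0.0144  2.3678  0.4312  0.3906  0.9409] [-1.0303 -0.1281  0.8713  2.3877  0.8281  0.3397  0.5851]
35 -1 0.09 [ 0.6586 -0.2641 -0.6799  2.3449 -0.1494  0.4023 -1.6379] [ 1.4817 -0.1961 -1.4517  2.3347 -0.4443  0.242  -1.3301]
35 -1 0.07 [ 0.9424 -0.2517 -0.929   2.3427 -0.3093  0.3561 -1.4784] [ 1.4817 -0.1961 -1.4517  2.3347 -0.4443  0.242  -1.3301]
30 1 0.09 [ 0.1059 -0.1866 -0.2077  2.288   0.1593  0.5315  1.21
[... 247 characters left out ...]
 -1.6782] [ 1.0727 -0.0003 -1.1501  2.2675  0.2863  0.3739 -2.0195]
30 -1 0.07 [ 0.9222 -0.1924 -0.9202  2.2728 -0.1611  0.4706 -1.6069] [ 1.0727 -0.0003 -1.1501  2.2675  0.2863  0.3739 -2.0195]
25 1 0.09 [ 0.1203 -0.1431 -0.2073  2.2178  0.1071  0.6401  1.2764] [-1.1726 -0.0502  1.0827  2.2486  0.2786  0.5039  1.1427]
25 1 0.07 [ 0.362  -0.0971 -0.4319  2.2138  0.084   0.59    1.3032] [-1.1726 -0.0502  1.0827  2.2486  0.2786  0.5039  1.1427]
25 -1 0.09 [ 0.9378 -0.2011 -0.912   2.2    -0.175   0.6364 -1.5829] [-0.3197 -0.0029  0.2349  2.2302  0.1931  0.4946 -1.9369]
25 -1 0.07 [ 1.2221 -0.1972 -1.1713  2.1981 -0.2399  0.5952 -1.514 ] [-0.3197 -0.0029  0.2349  2.2302  0.1931  0.4946 -1.9369]
```

The pin has dropped: its head now ends about 36 mm out, so roughly 8 mm remain. I'll go back and push it home with the shut fingers.

Run:
```python
from path import *
clk=manip.current_clock
qv=np.array([-2.1035,-.1726,1.0668,2.0136,.6226,1.1074,1.7247]); manip.movej(qv); print(clk())
o=ori(zt(25),LY); lat=-HX*.0005
best=None
for oo,tl in((ori(zt(t),s*LY),t) for t in(25,30) for s in(1,-1)):
    for d in(.09,.08):
        q=manip.solve_ik(base+lat+HZ*d,oo)
        if q is None: continue
        c=clear(qv,q); m=np.abs(np.array(q)-qv).max(); print(tl,d,c,m.round(2))
        if c[0]>-.03 and (best is None or m<best[0]): best=(m,q,oo,d)
manip.close(20); manip.movej(best[1]); print(clk(),manip.current_finger_gap(),best)
import pickle; pickle.dump(best[2],open("o.pkl","wb"))
```

```text
48.9167
25 0.09 (np.float64(-0.000963103753334138), np.float64(1.0)) 1.25
25 0.08 (np.float64(-0.009154624244556986), np.float64(1.0)) 1.02
25 0.09 (np.float64(-0.0009631042102530851), np.float64(1.0)) 3.31
25 0.08 (np.float64(-0.009154624571981185), np.float64(1.0)) 3.37
30 0.09 (np.float64(-0.0009631037159137934), np.float64(1.0)) 1.2
30 0.08 (np.float64(-0.009154624088027974), np.float64(1.0)) 1.22
30 0.09 (np.float64(-0.0009631040128507684), np.float64(1.0)) 3.4
30 0.08 (np.float64(-0.009154624585757665), np.float64(1.0)) 3.25
51.6 0.0007084349689217434 (np.float64(1.0185000688925898), array([-1.085 , -0.2641,  0.8543,  2.2483,  0.5323,  0.7124,  0.8881]), array([ 0.0639,  0.9742, -0.0142,  0.216 ]), 0.08)
```

Run:
```python
from path import *
import pickle
clk=manip.current_clock; o=pickle.load(open("o.pkl","rb")); lat=-HX*.0005
go(base+lat+HZ*.044,o,vel=.15); f0=fr(2); print(clk(),f0)
d=.040
while d>.019 and clk()<60:
    go(base+lat+HZ*d,o,vel=.08); f=fr(1)-f0; print(round(d,4),f,round(clk(),2),((np.array(manip.current_tool_pos())-base)@HZ).round(4))
    if f[2]>28 or np.linalg.norm(f)>38: break
    d-= .0015 if d>.031 and f[2]<4 else (.0012 if f[2]<17 else .0004)
```

```text
52.0083 [-0.2409 -0.2037 -0.4054]
0.04 [-0.4226 -0.3626  0.1651] 52.27 0.0403
0.0385 [0.214  0.7687 0.5933] 52.52 0.0386
0.037 [0.5588 0.4158 0.5786] 52.78 0.037
0.0355 [ 0.4823 -0.6534  0.3624] 53.04 0.0354
0.034 [ 0.4381 -0.1709  0.1717] 53.3 0.034
0.0325 [ 0.486  -0.4613  0.6357] 53.56 0.0324
0.031 [0.8986 0.3698 1.0316] 53.82 0.0309
0.0298 [ 0.7239 -0.3795  1.0131] 54.08 0.0297
0.0286 [-0.299  -0.9921  4.252 ] 54.33 0.0286
0.0274 [-1.7276 -0.6988 23.9379] 54.59 0.0278
0.027 [-1.779  -1.1501 32.9319] 54.85 0.0275
```

Hard stop with 33 N at TCP 27.5 mm, which is about the home height once the 10° finger tilt and mouth offset are allowed for. I'll back off and check in both pictures that no shank shows under the head.

Run:
```python
from path import *
import pickle
o=pickle.load(open("o.pkl","rb"))
go(base+HZ*.09-HX*.0005,o,vel=.25); print(manip.current_clock()); shot("a")
B=base-HZ*.002
for n,f,e in(("scene","sa","scene0"),("top","ta","top0")):
    a=cv2.imread(f"pics/{f}.png").astype(int);b=cv2.imread(f"pics/{e}.png").astype(int)
    for d in(.001,.004,.007,.010,.015,.02,.026,.03,.035):
        row=[]
        for l in(-.012,-.007,0,.007,.012):
            u,v=proj(n,B+HZ*d+LY*l)[0].round().astype(int); g=a[v,u]; row.append("%4d/%3d"%(g[1]-g[2],np.abs(a-b)[v,u].mean()))
        print(n,d,row)
# changed-pixel outline of the head in the scene view, with width across the axis per height
for n,f,e in(("scene","sa","scene0"),("scene","s7","scene0")):
    a=cv2.imread(f"pics/{f}.png").astype(int)[:,:,:]
    print(f,[sum(1 for l in np.arange(-.015,.0151,.001) if (lambda g:g[1]-g[2]<0)(a[tuple(proj(n,B+HZ*d+LY*l)[0].round().astype(int)[::-1])])) for d in np.arange(0,.08,.004)])
```

```text
55.375
scene 0.001 ['  10/  3', '   2/ 20', '  -7/ 42', '   8/  1', '  10/  3']
scene 0.004 ['  10/  3', '   4/  9', '  -4/ 18', '  -6/  5', '   8/  1']
scene 0.007 ['  10/  4', '  -3/  5', '  -6/ 31', '  -3/ 26', '  -2/ 25']
scene 0.01 ['   4/  1', '   9/  2', '  -4/ 30', '  -5/ 21', '  -2/ 33']
scene 0.015 ['  -1/  0', '  -3/ 16', '  -7/ 66', '  -5/ 30', '  -2/ 76']
scene 0.02 ['  -3/  3', '  -1/  9', '  -6/ 90', '  -4/ 72', '  -2/ 79']
scene 0.026 ['  -3/  4', '  -1/  0', '  -7/ 97', '  -4/ 65', '  -2/ 32']
scene 0.03 ['  -6/  5', '  -5/  5', '  -6/ 81', '  -6/ 80', '  -2/ 39']
scene 0.035 ['  -5/  4', '  -5/  5', '  -5/  6', '  -3/ 25', '  -1/  3']
top 0.001 ['  19/  7', '  -3/  8', '  -8/ 43', '  -1/  8', '  21/  6']
top 0.004 ['  18/  5', '  -3/  8', '  -6/ 30', '  -1/  8', '  20/  9']
top 0.007 ['  18/  5', '  -6/  9', '  -5/ 21', '  -5/  8', '  22/ 11']
top 0.01 ['  24/  3', '  -5/  7', '  -9/ 29', '  -4/ 11', '  22/ 11']
top 0.015 ['  18/  6', ' -11/ 15', '  -5/ 14', '  -6/ 15', '   1/ 38']
top 0.02 ['  20/  2', '   5/ 22', '  -9/ 72', '  -6/ 16', '   6/ 40']
top 0.026 ['  19/  4', '  -1/ 31', '  -8/ 61', '  -8/ 27', '  14/ 47']
top 0.03 ['  18/  1', '  -1/ 31', '  -9/ 57', ' -11/ 63', '   6/ 43']
top 0.035 ['  19/ 11', '  15/  8', ' -14/ 54', '  -8/ 60', '   6/ 36']
sa [9, 17, 20, 26, 29, 31, 31, 28, 31, 30, 30, 31, 31, 31, 31, 31, 31, 31, 31, 31]
s7 [7, 10, 11, 16, 28, 28, 27, 26, 30, 28, 31, 31, 31, 31, 31, 31, 31, 31, 31, 31]
```

Run:
```python
from h import *
I=lambda f:cv2.imread(f"pics/{f}.png")
up=lambda im:cv2.resize(im,None,fx=4,fy=4,interpolation=cv2.INTER_CUBIC)
def where(src,dst,d,half=6):
    u,v=proj("scene",base+HZ*d)[0].round().astype(int)
    t=up(I(src)[v-half:v+half+1,u-half:u+half+1]); x0,y0=190,110; r=cv2.matchTemplate(up(I(dst)[y0:175,x0:245]),t,cv2.TM_CCOEFF_NORMED)
    _,s,_,l=cv2.minMaxLoc(r); c=np.array(l)/4+[x0+half,y0+half]; return c-[u,v],s
P=lambda d:proj("scene",base+HZ*d)[0]
for src,d in(("s7",.065),("s7",.07),("s7",.06),("s4",.045),("s4",.04)):
    for dst in("s4","s9","sa"):
        sh,s=where(src,dst,d)
        ds=np.arange(-.03,.07,.0005); k=ds[np.argmin([abs((P(d-e)-P(d)-sh)[1]) for e in ds])]
        print(src,d,"->",dst,sh,"score %.2f"%s,"drop mm %.1f"%(k*1e3))
```

```text
s7 0.065 -> s4 [-4.75 11.75] score 0.91 drop mm 22.5
s7 0.065 -> s9 [-3.5  19.25] score 0.67 drop mm 37.5
s7 0.065 -> sa [-3.5  19.75] score 0.70 drop mm 38.5
s7 0.07 -> s4 [-5.   11.75] score 0.95 drop mm 22.5
s7 0.07 -> s9 [-4.5 19. ] score 0.73 drop mm 36.5
s7 0.07 -> sa [-4.5 19.5] score 0.76 drop mm 37.5
s7 0.06 -> s4 [-3.5  8.5] score 0.87 drop mm 16.5
s7 0.06 -> s9 [-2.5  16.25] score 0.60 drop mm 31.5
s7 0.06 -> sa [-13.75  37.5 ] score 0.60 drop mm 69.5
s4 0.045 -> s4 [0. 0.] score 0.99 drop mm 0.0
s4 0.045 -> s9 [1.   7.25] score 0.70 drop mm 14.5
s4 0.045 -> sa [0.75 7.75] score 0.69 drop mm 15.0
s4 0.04 -> s4 [0. 0.] score 0.99 drop mm 0.0
s4 0.04 -> s9 [-2.5  5.5] score 0.67 drop mm 11.0
s4 0.04 -> sa [1.5 4.5] score 0.64 drop mm 9.0
```

Run:
```python
from h import *
G={f:cv2.imread(f"pics/{f}.png").astype(np.float32) for f in("scene0","s4","s7","s9","sa","top0","t9","ta")}
def prof(n,f,e,lx):
    ds=np.arange(0,.09,.002); pts=proj(n,base+np.outer(ds,HZ)+HX*lx).astype(np.float32)
    s=lambda im:cv2.remap(im,pts[:,:1],pts[:,1:],cv2.INTER_LINEAR)[:,0]
    return np.abs(s(G[f])-s(G[e])).mean(1).round().astype(int), s(G[f]).mean(1).round().astype(int)
for f in("s4","s7","s9","sa"):
    for lx in(0,-.003): d,g=prof("scene",f,"scene0",lx); print(f,lx,"int",*g)
for f in("t9","ta"): d,g=prof("top",f,"top0",0); print(f,"diff",*d);print(f,"int",*g)
x=np.abs(G["s9"]-G["sa"]).mean(2)[115:175,195:240]; print("s9-sa max",x.max(),"n>20",(x>20).sum())
a=G["sa"].mean(2)
print(a[135:166:1,208:236].astype(int))
```

```text
s4 0 int 146 145 144 146 144 145 146 146 147 118 109 127 137 123 120 136 122 120 138 125 114 134 133 115 139 137 123 138 150 147 149 148 146 146 150 150 147 146 147 149 148 148 147 146 144
s4 -0.003 int 138 139 138 139 140 140 141 142 145 105 113 132 133 115 131 135 110 129 136 105 129 140 121 134 142 128 122 141 145 147 149 147 146 148 151 149 145 145 150 152 148 148 148 148 145
s7 0 int 148 146 146 147 145 146 148 147 148 147 147 144 148 148 144 145 142 142 141 138 142 124 109 129 138 120 133 140 108 122 139 125 123 138 130 122 137 129 135 148 149 148 148 146 145
s7 -0.003 int 139 140 140 140 141 141 143 143 143 143 144 144 145 145 146 145 144 146 145 146 147 101 125 140 126 120 138 131 104 135 139 122 138 136 116 135 140 128 140 151 149 150 148 149 145
s9 0 int 140 134 130 137 127 123 139 129 126 140 130 128 142 128 110 137 141 133 134 146 153 156 156 153 153 150 150 151 154 153 154 154 152 151 156 156 152 151 152 153 153 153 153 151 150
s9 -0.003 int 127 104 126 131 114 129 134 117 131 136 115 129 138 107 127 141 136 131 140 151 153 153 152 154 153 151 150 149 150 152 154 152 151
[... 3983 characters left out ...]
 98  98  98  97  96  96  97  96  96  96  91  91  85  91  99  76  98  98
   98  97  95  93 119 147 147 131 134 123]
 [ 98  98  98  98  98  96  97  96  96  95  96  98  97  97  98  97  98  97
   96  97  96  95  95 102 126 131 131  90]
 [ 99  99  98  98  98  97  96  95  96  96  96  96  96  96  97  96  97  97
   97  96  98  98  93  92  90 116 134 122]
 [ 98  97  98  98  98  98  98  97  97  96  97  97  96  98  98  98  97  93
   94  93  91  92  73  72  61  87 136  72]
 [ 99  99  98  99  99  98  98  98  98  97  97  97  93  93  92  91  91  73
   73  65  58  58  56  56  63 126 140  94]
 [ 98  99  98  99  98  98  98  98  98  99  92  91  73  73  65  57  57  58
   57  59  59  60  59  57  78 142 131 128]]
```

The profiles agree. The shoulder was at about 43 mm while resting, 4 mm after dropping, and 0 mm now. The head sits on the lug with no shank showing, and the push met a hard stop. The gripper is clear, so I'm handing in.

Run:
```python
from bench import manip
print(manip.current_clock(),manip.hand_in())
```

```text
the job is handed in; nothing more can be done
55.475 None
```

Handed in at 55.5 s with the pin home on the lug and the spindle locked: my first insertion pushed the spindle round so the pin dropped early, so I drew it out, turned the wheel off with the pin's tip, stood the pin on the spindle again and let go, turned the hub until it dropped, and pushed it to a hard stop at 33 N.

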